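Tip the spice tray so the tins slide to the tab end

TASK

Bring both spice tins to the tab end of the hinged steel tray: push the tray's tab down until the tray lands on the rubber block beneath it, and keep it pressed firmly there (about 12 N, never more than 20 N) for about two seconds, until both tins have slid down against the end wall by themselves, untouched. Then, staying in contact, let the tray come slowly back up to level without letting it snap up, and leave it there with the tins at that end; do not shift the sauce dish, the chopstick rest or the stockpot.

Things in the scene. Friction and masses are not known exactly. Their poses are not given: they have to be found in the camera images.
- tray (a joint): tilt (rad) of the hinged steel tray: 0 level, growing as the end with the push tab goes down. A black rubber block stands under the tab half; the tray lands on it somewhere between 0.26 and 0.40 rad. Where the block stands differs each time and is not reported: feel for the landing. Landed, it is rigid: the push grows steeply within 1 mm. Let go while down, it snaps up.
- tray_tab (a point): point on top of the push tab, a flat steel tongue 60 mm wide, 50 long, 4 thick, jutting beyond the tray's end wall, level with its floor; mid-width, 178 mm from the hinge axis, 22 mm from the tongue's free end. Turns with the tray; y away from the hinge, z up. Pushing it down takes about 2.5 N at first and up to 7 N lower (a spring holds the tray level); over 20 N bends the hinge pins.
- tray_end (a point): point on the tray floor at the foot of the inner face of the tab-side end wall, mid-width, 147 mm from the hinge axis; same axes as tray_tab (tins slid home are at slightly negative y)
- tray_hinge (a point): point on the hinge axis, mid-width, level with the floor of the level tray, 95 mm above the table; fixed, x along the axis, y to the tab end. The tray is 135 mm wide, 300 mm long, hinged across its middle on a low stand; walls 22 mm above its floor, a 14 mm rib along the middle makes two lanes
- tin_round_mid (a point): centre of the round metal spice tin with a bamboo lid, 48 mm across, 34 mm high, about 0.1 kg, standing loose in one lane of the tray; z along its axis
- tin_square_mid (a point): centre of the square metal spice tin with a bamboo lid, 40 x 40 x 34 mm, about 0.1 kg, standing loose in the other lane; z upright. Both tins start on the half of the tray away from the tab, and slide freely once the tray is tilted more than about 0.22 rad
- stockpot: open stainless stockpot, 220 mm across, 170 mm high, origin at its underside centre; bystander at the side
- sauce_dish: white ceramic sauce dish, 80 mm across, 24 mm high, standing on the table beside the tray, origin at its underside centre; bystander
- chopstick_rest: blue ceramic chopstick rest, 20 x 55 x 12 mm, lying on the table beside the tray, origin at its underside centre; bystander
Mind the look-alikes: they are no part of the job. What is shaped like the part that bears tin_round_mid but blue or orange is not meant.

How it is judged:
By the outcome, as a careful person would: the job done as asked, in the order asked, and still so for the second after the job is handed in, with the robot touching nothing.
It also fails if it takes over 56 s, if anything falls off the work surface, if the arm or the gripper's body presses on something with over 40 N, if the wrist force passes 120 N, or if a joint passes its speed limit or range.

ROBOT

A 7-joint arm with a two-finger parallel gripper is mounted at the origin on the work surface. World frame = base frame: x ahead of the robot, y to its left, z up, the work surface at z = 0. Lengths are in m, angles in rad, forces in N, time in s.
With the tool pointing down it reaches from about 0.4 to 0.85 m from the base axis. Payload 10.4 kg.
Tool frame: the origin (TCP) lies midway between the tips of the shut fingers; the grasp point (between the pads) lies 19 mm behind it (manip.pinch_z is the distance from the TCP to the grasp point, in m); y points along the fingers, x is the direction in which the jaws open and shut, and the axes are right-handed (so a half turn about y gives the same grasp; the last joint's range is limited). The gripper opens to 85 mm and grips with 20 to 120 N. Pads are 22 mm wide; open, the fingers measure 114 mm over their backs; the gripper's body (76 mm by 85 mm) begins 54 mm behind the grasp point. The pads swing forward as they close: fully open they stand 13 mm farther back than shut.
Start: joints at [1.292, 0.332, -0.065, 1.46, 0.022, 1.35, -0.088], TCP at [0.158, -0.605, 0.231] pointing down, gripper open.
Joint ranges: [-2.6, 2.6], [-0.5, 2.12], [-1.47, 1.34], [0.16, 2.42], [-1.27, 4.41], [0.06, 2.06], [-2.6, 2.6]. Speed limits (rad/s): [2.22, 2.22, 2.79, 2.79, 3.14, 3.14, 3.14].

INTERFACE

Orientations are given as a unit quaternion [x, y, z, w].
In Python, from workcell import manip gives the robot as it stands.
- The arm moves only by the shell command python3 -m pendant 'ROWS' [OPENING] [FORCE]. ROWS is a JSON object of lists of equal length, an entry for each row: "offset": the shift along the tool's x, y, z scaled (see below), a list of three; "turn": the turn, a rotation vector about the tool's x, y, z scaled (see below), a list of three. A call has 1 to 12 rows; each row is the pose to reach, as a shift and turn from the pose measured when the call began, along the tool's axes at that moment; what a row does not reach only later rows make up. The controller multiplies each number of a shift by 200 mm and each number of a turn by 45 degrees. A row lasts 1/8 s, in which the tool goes at most 62.5 mm and 10.7 degrees, less where a joint would pass 70% of its speed; a pose out of reach is approached as far as the arm can. A call with a number of a shift or a turn outside -1 to 1 is refused whole. A call with a gripper value outside its range is refused whole. OPENING is the opening in per cent of the stroke, from 0 (shut) to 100 (fully open), set as the call begins (- or left out, the last holds). The fingers move at their own pace and stop on an object; FORCE is the grip in N (left out, the last holds). Time passes only in rows, so rows that repeat a pose let the fingers close. It gives the time, the measured TCP pose, the force and the opening at its end, in the units of the state.
- manip.get_obs(): the state, without advancing time (a new reading comes with each control period).
- manip.camera(name): name is "scene" or "top"; returns (picture, depth): 480x640x3 uint8, red, green, blue; 480x640 float32, m along the optical axis (not along the pixel's ray), 0 where there is no reading.
- manip.camera_model(name): a dict with "intrinsics" (3x3 intrinsics, pixels), "k1" (the pictures are not rectified: a ray, as slopes to the right and down, at radius r is drawn at 1 + k1 r^2 times it, then the intrinsics apply), "R" (3x3) and "t" (3): a world point X has camera coordinates R X + t. Camera axes: x right, y down, z forward; pixel columns grow to the right and rows downward; lengths in m; the calibration is good to about 2 mm. A picture is of the moment at which its call begins. camera_model takes no time and is no camera call.
- manip.hand_in(): hands the job in, once; it reports no verdict.
The state is a dict: "clock": time; "joint_pos": joint angles; "joint_velocities": joint speeds; "tau": joint torques, N m; "position": TCP position; "ee_rot": TCP orientation; "ft_force": force on the tool from outside, world axes, zero at the start; "torque": the same for the moment, N m; "grip_width": opening from 0.0 (shut) to 1.0 (fully open).
Only numpy, scipy, OpenCV 4.12 (cv2) and the standard library are available. Lean on these libraries where they do the work, as an engineer would, in place of code of your own. Each camera call takes 0.05 s, during which the arm holds its last target. There are 200 camera calls.

## Working session

There is one attempt and no reset: what is moved stays moved. The work goes in short steps, Python scripts to look and compute and a shell command to move; the robot and the scene stay as the last step left them, time stands still between calls to the robot, and variables do not carry over. Pictures are saved under pics/ and viewed, about 8 in all and at most 12, crops included, and the job is handed in when it is done.

```bash
mkdir -p pics; ls; python3 - <<'E'
from workcell import manip
import cv2
for n in("scene","top"):
    p,d=manip.camera(n); cv2.imwrite(f"pics/{n}0.png",p[...,::-1]); import numpy as np; np.save(f"pics/{n}0d.npy",d)
    print(n,manip.camera_model(n))
print(manip.get_obs())
E
```

```text
pics
scene {'intrinsics': array([[601.53900119,   0.        , 320.60352702],
       [  0.        , 601.53900119, 237.61721266],
       [  0.        ,   0.        ,   1.        ]]), 'k1': 0.008539456124935632, 'R': array([[-0.62529825,  0.78038492,  0.00121272],
       [ 0.58321273,  0.4683417 , -0.66371603],
       [-0.51852195, -0.4143132 , -0.74798366]]), 't': array([ 0.48307541, -0.16529433,  1.72020807])}
top {'intrinsics': array([[616.38650245,   0.        , 318.54449641],
       [  0.        , 616.38650245, 238.89474003],
       [  0.        ,   0.        ,   1.        ]]), 'k1': -0.07203723760226366, 'R': array([[ 0.02123785, -0.99968838, -0.01311892],
       [-0.99461936, -0.0197957 , -0.10168809],
       [ 0.1013967 ,  0.01520797, -0.99472983]]), 't': array([-0.19141291,  0.53448497,  1.2510876 ])}
{'clock': 0.1, 'joint_pos': array([ 1.29241307,  0.33277012, -0.06469615,  1.4608114 ,  0.02157811,
        1.34992116, -0.08850573]), 'joint_velocities': array([ 0.00103282, -0.00213757,  0.00019545, -0.00202652,  0.00017976,
       -0.00017303, -0.0009423 ]), 'tau': array([ 2.23133226e-03, -6.26740050e+01,  4.96872060e-02, -3.92431033e+01,
        1.63109705e-02,  6.98073316e-03, -2.13300046e-05]), 'position': array([ 0.15804789, -0.60435327,  0.23064149]), 'ee_rot': array([-0.55943612,  0.43249129, -0.431796  ,  0.55994171]), 'ft_force': array([-0.5390589 ,  0.08643622, -0.78013545]), 'torque': array([ 0.03191351,  0.01430253, -0.00529334]), 'grip_width': 0.998361942467512}
```

View pics/scene0.png

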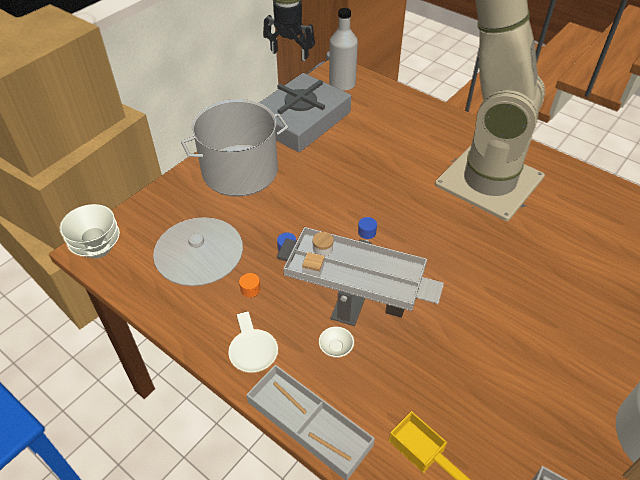

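View pics/top0.png

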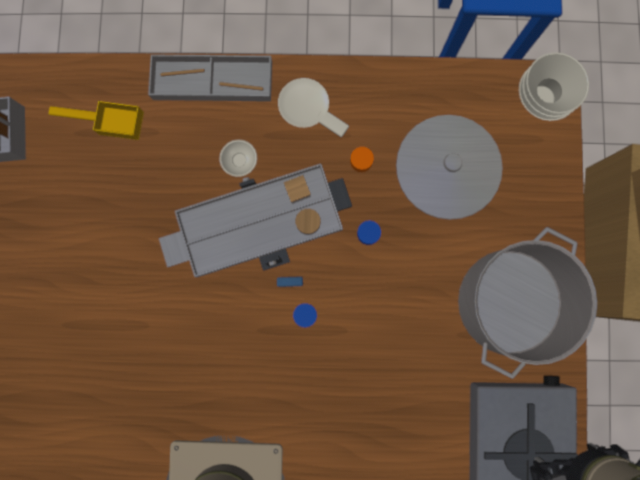

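Top view: the tray runs from about (175,248), the tab, to about (332,195). The bamboo-lidded round tin is at (308,221) and the square one at (297,187). The dish is at (238,158), the chopstick rest at (290,282) and the pot at (527,300). The blue discs at (369,233) and (305,315) and the orange one at (362,158) are look-alikes and stand on the table.

```bash
cat > h.py <<'E'
import numpy as np, cv2
from workcell import manip
def rays(n,px):
    m=manip.camera_model(n);K=m["intrinsics"];px=np.atleast_2d(np.float64(px))
    u=cv2.undistortPoints(px.reshape(-1,1,2),K,np.array([m["k1"],0,0,0.]))[:,0]
    d=np.c_[u,np.ones(len(u))]@m["R"]; return -m["R"].T@m["t"],d
def onplane(n,px,z):
    c,d=rays(n,px); return c+d*((z-c[2])/d[:,2])[:,None]
def cloud(n,dep):
    v,u=np.mgrid[:480,:640]; c,d=rays(n,np.c_[u.ravel(),v.ravel()])
    return (c+d*dep.ravel()[:,None]).reshape(480,640,3)
E
python3 - <<'E'
from h import *
pic=cv2.imread("pics/top0.png");X=cloud("top",np.load("pics/top0d.npy"))
sub=np.zeros((480,640),bool);sub[150:290,150:350]=1
print("table z",np.median(X[300:400,100:200,2]))
m=sub&(X[...,2]>.08)&(X[...,2]<.125)
n,l,st,_=cv2.connectedComponentsWithStats(m.astype(np.uint8))
k=1+st[1:,4].argmax();m=l==k;print(st[k])
P=X[m]
# tray long axis from min-area rect of whole body (opened to remove the tab)
mm=cv2.morphologyEx(m.astype(np.uint8),cv2.MORPH_OPEN,np.ones((41,41)))
cs=max(cv2.findContours(mm,0,1)[0],key=cv2.contourArea)
full=max(cv2.findContours(m.astype(np.uint8),0,1)[0],key=cv2.contourArea)[:,0]
W=onplane("top",full,.117)[:,:2]
for nm,c in(("opened",cs[:,0]),):print(cv2.minAreaRect(onplane("top",c,.117)[:,:2].astype(np.float32)*1000))
r=cv2.minAreaRect((W*1000).astype(np.float32));print("full",r,cv2.boxPoints(r))
# tab: z hist around
for q in[(165,250),(175,248),(185,246),(172,240),(178,258)]:print(q,X[q[1],q[0]].round(4))
for q in[(308,221),(297,187)]:print("tin",X[q[1],q[0]].round(4))
print("dish",onplane("top",[(238,158)],.02),"rest",onplane("top",[(290,282)],.012))
o=cv2.resize(pic[140:300,140:360],None,fx=3.5,fy=3.5,interpolation=2);cv2.imwrite("pics/crop1.png",o)
E
```

```text
table z -3.755473461297676e-05
[  159   163   191   114 11173]Traceback (most recent call last):
  File "<stdin>", line 11, in <module>
ValueError: max() iterable argument is empty
```

```bash
python3 - <<'E'
from h import *
pic=cv2.imread("pics/top0.png");X=cloud("top",np.load("pics/top0d.npy"))
sub=np.zeros((480,640),bool);sub[150:290,150:350]=1
hsv=cv2.cvtColor(pic,cv2.COLOR_BGR2HSV)
m=(sub&(X[...,2]>.085)&(hsv[...,2]>75)).astype(np.uint8)
print("blk z",X[195,341],X[260,275])
def rect(mask,z):
    c=max(cv2.findContours(mask,0,1)[0],key=cv2.contourArea)[:,0]
    return cv2.minAreaRect((onplane("top",c,z)[:,:2]*1000).astype(np.float32))
E=cv2.getStructuringElement(2,(39,39))
mm=cv2.morphologyEx(m,cv2.MORPH_OPEN,E)
r=rect(mm,.117);print("body",r)
full=rect(m,.117);print("full",full)
P=cv2.boxPoints(r);e=[P[1]-P[0],P[2]-P[1]];a=max(e,key=np.linalg.norm);a/=np.linalg.norm(a)
if a[1]<0:a=-a   # tab at +y
print("axis",a,np.degrees(np.arctan2(a[1],a[0])))
c=np.array(r[0]);w=np.array([-a[1],a[0]])
t=(m>0)&(abs(X[...,2]-.095)<.012)
S=(X[...,:2]*1000-c)@a; T=(X[...,:2]*1000-c)@w
t&=(S>155)
Q=np.c_[S[t],T[t]];print("tab n",t.sum(),Q.min(0),Q.max(0),Q.mean(0),"z",np.median(X[t][:,2]))
for s in(-150,140,178,200):print(s,c+s*a)
for q in[(308,221),(297,187)]:
    x=X[q[1],q[0]]*1000;print("tin",x.round(1),(x[:2]-c)@a,(x[:2]-c)@w)
print("dish",onplane("top",[(238,158)],.02),"rest",onplane("top",[(290,282)],.012))
o=cv2.resize(pic[140:300,140:360],None,fx=3.5,fy=3.5,interpolation=2);cv2.imwrite("pics/crop1.png",o)
E
```

```text
blk z [ 0.61784085 -0.22373924  0.10288298] [ 0.48778396 -0.0976089   0.09994741]
body ((562.005126953125, -57.316864013671875), (137.76173400878906, 315.84417724609375), 19.177186965942383)
full ((557.5585327148438, -43.20985412597656), (140.64071655273438, 346.0155334472656), 18.736173629760742)
axis [-0.32849056  0.94450724] 109.17718
tab n 580 [155.09535988 -31.11890854] [194.26514523  29.84306819] [173.96796508  -0.46628666] z 0.09487460028879313
-150 [ 611.27870941 -198.99295044]
140 [516.01644897  74.91415405]
178 [503.53380966 110.80541992]
200 [496.30701447 131.58457947]
tin [ 561.3 -161.2  132.3] -97.88880354268028 34.76671623565407
tin [ 627.4 -138.4  128.2] -98.03236909092118 -35.13310856371308
dish [[ 0.70779249 -0.00597265  0.02      ]] rest [[ 0.44835429 -0.12265307  0.012     ]]
```

View pics/crop1.png

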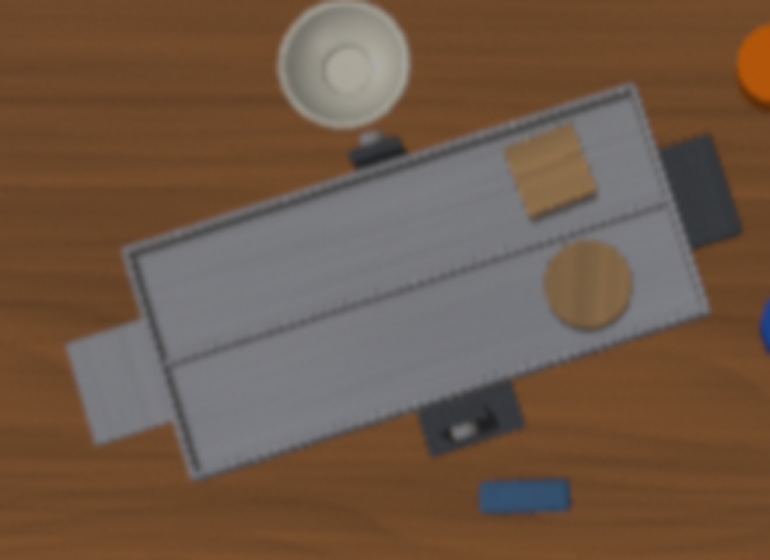

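Crop: both bamboo tins are confirmed, square at about (550,170) and round at about (588,285). They are the only bamboo ones, and the blue and orange ones stand off the tray. The tab is at (65–170, 320–445), and its measured height of 0.0949 fits the given 95 mm.

```bash
cat > go.py <<'E'
# work out a call's final offset/turn (scaled) to reach a world pose; prints only
import sys,numpy as np
from scipy.spatial.transform import Rotation as R
from workcell import manip
u=np.array([-.325,.9457,0]);u/=np.linalg.norm(u);tab=np.array([.505,.1055,.095])
hinge=tab-.178*u
def goal(s,z,sg):
    p=hinge+s*u;p[2]=z
    y=np.array([0,0,-1.]);zz=sg*u;x=np.cross(y,zz)
    return p,R.from_matrix(np.c_[x,y,zz])
def rel(p,Q):
    o=manip.get_obs();C=R.from_quat(o["ee_rot"])
    return C.inv().apply(p-o["position"])/.2,(C.inv()*Q).as_rotvec()/np.radians(45)
E
python3 - <<'E'
from go import *
C=R.from_quat(manip.get_obs()["ee_rot"]);print(C.as_matrix().round(3),hinge)
for sg in(1,-1):
    p,Q=goal(.184,.2,sg);d,t=rel(p,Q);print(sg,p,d.round(3),t.round(3))
d,_=rel(np.array([.31,-.32,.25]),Q);print("A",d.round(3))
d,_=rel(np.array([.42,-.1,.25]),Q);print("B",d.round(3))
E
```

```text
[[ 0.253 -0.     0.967]
 [-0.967  0.001  0.253]
 [-0.001 -1.    -0.   ]] [ 0.56285077 -0.06283683  0.095     ]
1 [0.50304997 0.11117428 0.2       ] [-3.025  0.157  2.574] [-1.000e-03 -2.096e+00 -1.000e-03]
-1 [0.50304997 0.11117428 0.2       ] [-3.025  0.157  2.574] [ 1.000e-03  1.904e+00 -1.000e-03]
A [-1.183 -0.095  1.095]
B [-2.108 -0.094  1.905]
```

```bash
python3 -m pendant '{"offset":[[-0.15,-0.05,0.15],[-0.3,-0.1,0.3],[-0.45,-0.1,0.45],[-0.6,-0.1,0.6],[-0.75,-0.1,0.75],[-0.9,-0.1,0.85],[-0.9,-0.1,0.85]],"turn":[[0,-0.1,0],[0,-0.22,0],[0,-0.34,0],[0,-0.46,0],[0,-0.58,0],[0,-0.7,0],[0,-0.7,0]]}' 0 40
python3 - <<'E'
from go import *
p,Q=goal(.184,.25,1);d,t=rel(p,Q);print(d.round(3),t.round(3),manip.get_obs()["joint_pos"].round(2))
E
```

```text
clock: 0.98
position: [0.2783, -0.385, 0.2509]
ee_rot: [-0.656, 0.263, -0.262, 0.657]
ft_force: [0.6, -1.2, 0.7]
grip_width: -0.005
[-0.895  0.007  2.572] [-1.00e-03 -1.39e+00 -1.00e-03] [ 1.12  0.01 -0.27  1.8   0.    1.34  0.09]
```

```bash
python3 -m pendant '{"offset":[[-0.06,0,0.2],[-0.12,0,0.4],[-0.18,0,0.6],[-0.24,0,0.8],[-0.3,0,0.95],[-0.3,0,0.95]],"turn":[[0,-0.14,0],[0,-0.28,0],[0,-0.42,0],[0,-0.56,0],[0,-0.7,0],[0,-0.7,0]]}'
python3 - <<'E'
from go import *
p,Q=goal(.184,.2,1);d,t=rel(p,Q);print(d.round(3),t.round(3),manip.get_obs()["joint_pos"].round(2))
E
```

```text
clock: 1.72
position: [0.3664, -0.2048, 0.2512]
ee_rot: [-0.703, 0.073, -0.073, 0.704]
ft_force: [-0.4, -0.4, 0.1]
grip_width: 0.003
[0.343 0.257 1.686] [-0.001 -0.686 -0.   ] [ 0.93 -0.12 -0.48  1.91 -0.06  1.34  0.26]
```

```bash
python3 -m pendant '{"offset":[[0.04,0,0.2],[0.08,0,0.4],[0.12,0,0.6],[0.16,0,0.8],[0.2,0,0.95],[0.2,0,0.95]],"turn":[[0,-0.1,0],[0,-0.2,0],[0,-0.3,0],[0,-0.4,0],[0,-0.5,0],[0,-0.5,0]]}'
python3 - <<'E'
from go import *
p,Q=goal(.184,.14,1);d,t=rel(p,Q);print(d.round(3),t.round(3),manip.get_obs()["joint_pos"].round(2))
E
```

```text
clock: 2.48
position: [0.4454, -0.0264, 0.2513]
ee_rot: [-0.703, -0.066, 0.066, 0.705]
ft_force: [-0.7, -0.6, -0.2]
grip_width: 0.001
[0.411 0.558 0.622] [-0.002 -0.184  0.   ] [ 0.71 -0.05 -0.72  1.84 -0.04  1.34  0.19]
```

```bash
python3 -m pendant '{"offset":[[0.1,0,0.15],[0.2,0,0.3],[0.3,0,0.45],[0.41,0.05,0.62],[0.41,0.2,0.62],[0.41,0.35,0.62],[0.41,0.5,0.62],[0.41,0.56,0.62],[0.41,0.56,0.62]],"turn":[[0,-0.05,0],[0,-0.1,0],[0,-0.15,0],[0,-0.184,0],[0,-0.184,0],[0,-0.184,0],[0,-0.184,0],[0,-0.184,0],[0,-0.184,0]]}'
python3 - <<'E'
from h import *; from go import *
p,Q=goal(.184,.1,1);d,t=rel(p,Q);print(d.round(3),t.round(3),manip.get_obs()["joint_pos"].round(2))
a,_=manip.camera("scene");b,_=manip.camera("top")
A=cv2.resize(a[180:340,260:460],(800,640));B=cv2.resize(b[140:300,130:330],(800,640))
o=np.hstack([A[:,:800],B]);cv2.imwrite("pics/c2.png",cv2.resize(o,(800,320),interpolation=3)[...,::-1])
E
```

```text
clock: 3.6
position: [0.503, 0.1097, 0.1392]
ee_rot: [-0.697, -0.115, 0.116, 0.698]
ft_force: [-0.5, 0.4, 0.7]
grip_width: -0.002
[0.003 0.196 0.006] [-0.003 -0.003 -0.001] [ 0.46  0.27 -0.86  1.83  0.22  1.14 -0.15]
```

View pics/c2.png

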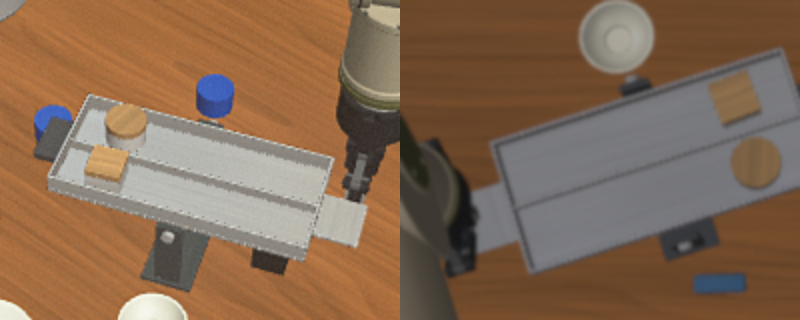

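The fingertips stand above the tab (left half at about (352,192), tab at about (340,220)), clear of the end wall. Going down to just above it.

```bash
python3 -m pendant '{"offset":[[0,0.06,0],[0,0.12,0],[0,0.18,0],[0,0.18,0]],"turn":[[0,0,0],[0,0,0],[0,0,0],[0,0,0]]}'
python3 -m pendant '{"offset":[[0,0.01,0],[0,0.02,0],[0,0.03,0],[0,0.04,0],[0,0.05,0],[0,0.05,0]],"turn":[[0,0,0],[0,0,0],[0,0,0],[0,0,0],[0,0,0],[0,0,0]]}'
```

```text
clock: 4.2
position: [0.5029, 0.1104, 0.1033]
ee_rot: [-0.697, -0.116, 0.116, 0.698]
ft_force: [-0.2, 0.3, 0.1]
grip_width: -0.001
clock: 4.95
position: [0.503, 0.1104, 0.0934]
ee_rot: [-0.697, -0.116, 0.116, 0.698]
ft_force: [-0.1, -0.4, 4.3]
grip_width: -0.003
```

```bash
python3 -m pendant '{"offset":[[0,0.016,0],[0,0.032,0],[0,0.048,0],[0,0.064,0],[0,0.08,-0.003],[0,0.096,-0.006],[0,0.112,-0.009],[0,0.128,-0.012],[0,0.144,-0.015],[0,0.16,-0.018],[0,0.175,-0.02],[0,0.18,-0.02]],"turn":[[0,0,0],[0,0,0],[0,0,0],[0,0,0],[0,0,0],[0,0,0],[0,0,0],[0,0,0],[0,0,0],[0,0,0],[0,0,0],[0,0,0]]}'
```

```text
clock: 6.45
position: [0.5044, 0.1067, 0.0573]
ee_rot: [-0.697, -0.116, 0.116, 0.698]
ft_force: [0.8, -0.3, 5.1]
grip_width: -0.001
```

Contact was felt at z≈0.094. The tray is now at about 0.21 rad, so I feel for the landing in 0.6 mm steps, with a check after each that stops the chain.

```bash
cat > chk.py <<'E'
import sys
from workcell import manip
o=manip.get_obs();f=o["ft_force"][2];print("%.2f z=%.4f F=%.1f"%(o["clock"],o["position"][2],f))
sys.exit(f>9)
E
python3 -m pendant '{"offset":[[0,0.005,-0.001],[0,0.01,-0.002],[0,0.015,-0.004],[0,0.02,-0.006]],"turn":[[0,0,0],[0,0,0],[0,0,0],[0,0,0]]}' >/dev/null; python3 chk.py &&
python3 -m pendant '{"offset":[[0,0.002,-0.001],[0,0.003,-0.001]],"turn":[[0,0,0],[0,0,0]]}' >/dev/null && python3 chk.py &&
python3 -m pendant '{"offset":[[0,0.002,-0.001],[0,0.003,-0.001]],"turn":[[0,0,0],[0,0,0]]}' >/dev/null && python3 chk.py &&
python3 -m pendant '{"offset":[[0,0.002,-0.001],[0,0.003,-0.001]],"turn":[[0,0,0],[0,0,0]]}' >/dev/null && python3 chk.py &&
python3 -m pendant '{"offset":[[0,0.002,-0.001],[0,0.003,-0.001]],"turn":[[0,0,0],[0,0,0]]}' >/dev/null && python3 chk.py &&
python3 -m pendant '{"offset":[[0,0.002,-0.001],[0,0.003,-0.001]],"turn":[[0,0,0],[0,0,0]]}' >/dev/null && python3 chk.py &&
python3 -m pendant '{"offset":[[0,0.002,-0.001],[0,0.003,-0.001]],"turn":[[0,0,0],[0,0,0]]}' >/dev/null && python3 chk.py
```

```text
6.95 z=0.0531 F=0.6False
```

```bash
sed -i 's/sys.exit(f>9)/sys.exit(int(f>9))/' chk.py
python3 -m pendant '{"offset":[[0,0,0]],"turn":[[0,0,0]]}'
python3 - <<'E'
from h import *
a,_=manip.camera("scene");b,_=manip.camera("top")
A=a[180:340,260:460];B=b[140:300,130:330]
cv2.imwrite("pics/c3.png",cv2.resize(np.hstack([A,B]),(800,320),interpolation=2)[...,::-1])
E
```

```text
clock: 7.08
position: [0.5046, 0.1056, 0.0529]
ee_rot: [-0.697, -0.116, 0.116, 0.698]
ft_force: [1.0, 0.2, 2.0]
grip_width: -0.006
```

View pics/c3.png

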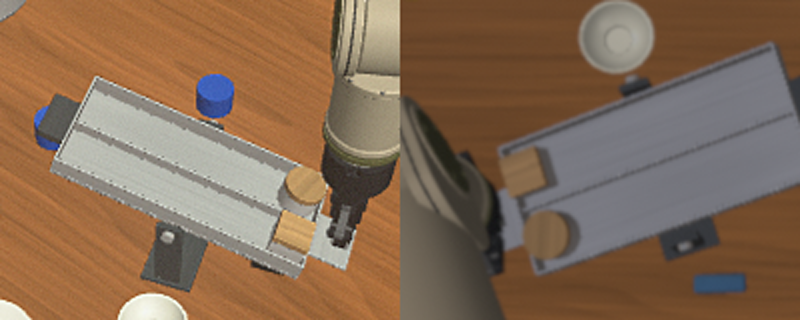

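Both tins have already slid to the tab end (left half: round (305,187), square (295,230)), untouched. The drop in force fits their weight having moved. Continuing to the landing.

```bash

python3 -m pendant '{"offset":[[0,0.002,-0.001],[0,0.003,-0.001]],"turn":[[0,0,0],[0,0,0]]}' >/dev/null && python3 chk.py &&
python3 -m pendant '{"offset":[[0,0.002,-0.001],[0,0.003,-0.001]],"turn":[[0,0,0],[0,0,0]]}' >/dev/null && python3 chk.py &&
python3 -m pendant '{"offset":[[0,0.002,-0.001],[0,0.003,-0.001]],"turn":[[0,0,0],[0,0,0]]}' >/dev/null && python3 chk.py &&
python3 -m pendant '{"offset":[[0,0.002,-0.001],[0,0.003,-0.001]],"turn":[[0,0,0],[0,0,0]]}' >/dev/null && python3 chk.py &&
python3 -m pendant '{"offset":[[0,0.002,-0.001],[0,0.003,-0.001]],"turn":[[0,0,0],[0,0,0]]}' >/dev/null && python3 chk.py &&
python3 -m pendant '{"offset":[[0,0.002,-0.001],[0,0.003,-0.001]],"turn":[[0,0,0],[0,0,0]]}' >/dev/null && python3 chk.py &&
python3 -m pendant '{"offset":[[0,0.002,-0.001],[0,0.003,-0.001]],"turn":[[0,0,0],[0,0,0]]}' >/dev/null && python3 chk.py &&
python3 -m pendant '{"offset":[[0,0.002,-0.001],[0,0.003,-0.001]],"turn":[[0,0,0],[0,0,0]]}' >/dev/null && python3 chk.py &&
python3 -m pendant '{"offset":[[0,0.002,-0.001],[0,0.003,-0.001]],"turn":[[0,0,0],[0,0,0]]}' >/dev/null && python3 chk.py &&
python3 -m pendant '{"offset":[[0,0.002,-0.001],[0,0.003,-0.001]],"turn":[[0,0,0],[0,0,0]]}' >/dev/null && python3 chk.py
```

```text
7.42 z=0.0524 F=2.1
7.67 z=0.0518 F=1.2
7.92 z=0.0511 F=1.6
8.18 z=0.0505 F=2.1
8.43 z=0.0499 F=1.8
8.68 z=0.0492 F=1.4
8.93 z=0.0486 F=2.6
9.18 z=0.0480 F=2.2
9.43 z=0.0474 F=2.4
9.68 z=0.0467 F=1.7
```

```bash
sed -i 's/f>9/f>4.5/' chk.py
python3 -m pendant '{"offset":[[0,0.002,-0.001],[0,0.003,-0.001]],"turn":[[0,0,0],[0,0,0]]}' >/dev/null && python3 chk.py &&
python3 -m pendant '{"offset":[[0,0.002,-0.001],[0,0.003,-0.001]],"turn":[[0,0,0],[0,0,0]]}' >/dev/null && python3 chk.py &&
python3 -m pendant '{"offset":[[0,0.002,-0.001],[0,0.003,-0.001]],"turn":[[0,0,0],[0,0,0]]}' >/dev/null && python3 chk.py &&
python3 -m pendant '{"offset":[[0,0.002,-0.001],[0,0.003,-0.001]],"turn":[[0,0,0],[0,0,0]]}' >/dev/null && python3 chk.py &&
python3 -m pendant '{"offset":[[0,0.002,-0.001],[0,0.003,-0.001]],"turn":[[0,0,0],[0,0,0]]}' >/dev/null && python3 chk.py &&
python3 -m pendant '{"offset":[[0,0.002,-0.001],[0,0.003,-0.001]],"turn":[[0,0,0],[0,0,0]]}' >/dev/null && python3 chk.py &&
python3 -m pendant '{"offset":[[0,0.002,-0.001],[0,0.003,-0.001]],"turn":[[0,0,0],[0,0,0]]}' >/dev/null && python3 chk.py &&
python3 -m pendant '{"offset":[[0,0.002,-0.001],[0,0.003,-0.001]],"turn":[[0,0,0],[0,0,0]]}' >/dev/null && python3 chk.py &&
python3 -m pendant '{"offset":[[0,0.002,-0.001],[0,0.003,-0.001]],"turn":[[0,0,0],[0,0,0]]}' >/dev/null && python3 chk.py &&
python3 -m pendant '{"offset":[[0,0.002,-0.001],[0,0.003,-0.001]],"turn":[[0,0,0],[0,0,0]]}' >/dev/null && python3 chk.py
```

```text
9.93 z=0.0461 F=1.8
10.18 z=0.0455 F=2.0
10.43 z=0.0448 F=2.1
10.68 z=0.0442 F=2.2
10.93 z=0.0436 F=2.7
11.18 z=0.0430 F=1.8
11.43 z=0.0423 F=1.9
11.68 z=0.0417 F=1.5
11.93 z=0.0411 F=2.5
12.18 z=0.0404 F=1.7
```

```bash

python3 -m pendant '{"offset":[[0,0.002,-0.001],[0,0.003,-0.001]],"turn":[[0,0,0],[0,0,0]]}' >/dev/null && python3 chk.py &&
python3 -m pendant '{"offset":[[0,0.002,-0.001],[0,0.003,-0.001]],"turn":[[0,0,0],[0,0,0]]}' >/dev/null && python3 chk.py &&
python3 -m pendant '{"offset":[[0,0.002,-0.001],[0,0.003,-0.001]],"turn":[[0,0,0],[0,0,0]]}' >/dev/null && python3 chk.py &&
python3 -m pendant '{"offset":[[0,0.002,-0.001],[0,0.003,-0.001]],"turn":[[0,0,0],[0,0,0]]}' >/dev/null && python3 chk.py &&
python3 -m pendant '{"offset":[[0,0.002,-0.001],[0,0.003,-0.001]],"turn":[[0,0,0],[0,0,0]]}' >/dev/null && python3 chk.py &&
python3 -m pendant '{"offset":[[0,0.002,-0.001],[0,0.003,-0.001]],"turn":[[0,0,0],[0,0,0]]}' >/dev/null && python3 chk.py &&
python3 -m pendant '{"offset":[[0,0.002,-0.001],[0,0.003,-0.001]],"turn":[[0,0,0],[0,0,0]]}' >/dev/null && python3 chk.py &&
python3 -m pendant '{"offset":[[0,0.002,-0.001],[0,0.003,-0.001]],"turn":[[0,0,0],[0,0,0]]}' >/dev/null && python3 chk.py &&
python3 -m pendant '{"offset":[[0,0.002,-0.001],[0,0.003,-0.001]],"turn":[[0,0,0],[0,0,0]]}' >/dev/null && python3 chk.py &&
python3 -m pendant '{"offset":[[0,0.002,-0.001],[0,0.003,-0.001]],"turn":[[0,0,0],[0,0,0]]}' >/dev/null && python3 chk.py &&
python3 -m pendant '{"offset":[[0,0.002,-0.001],[0,0.003,-0.001]],"turn":[[0,0,0],[0,0,0]]}' >/dev/null && python3 chk.py &&
python3 -m pendant '{"offset":[[0,0.002,-0.001],[0,0.003,-0.001]],"turn":[[0,0,0],[0,0,0]]}' >/dev/null && python3 chk.py
```

```text
12.43 z=0.0398 F=2.3
12.68 z=0.0392 F=1.8
12.93 z=0.0386 F=2.2
13.18 z=0.0379 F=1.6
13.43 z=0.0373 F=1.4
13.68 z=0.0367 F=1.0
13.93 z=0.0361 F=2.1
14.18 z=0.0354 F=2.4
14.43 z=0.0348 F=2.2
14.68 z=0.0345 F=8.1
```

Landed at z≈0.0345 with 8 N. Fine steps now.

```bash

python3 -m pendant '{"offset":[[0,0.0015,0],[0,0.0015,0]],"turn":[[0,0,0],[0,0,0]]}'
```

```text
clock: 14.92
position: [0.5066, 0.1001, 0.0345]
ee_rot: [-0.697, -0.116, 0.117, 0.698]
ft_force: [-2.5, 2.9, 8.0]
grip_width: 0.002
```

```bash

python3 -m pendant '{"offset":[[0,0.0022,0],[0,0.0022,0]],"turn":[[0,0,0],[0,0,0]]}'
```

```text
clock: 15.18
position: [0.5066, 0.1001, 0.0344]
ee_rot: [-0.697, -0.116, 0.117, 0.698]
ft_force: [-2.8, 1.2, 8.2]
grip_width: 0.001
```

```bash

python3 -m pendant '{"offset":[[0,0.003,0],[0,0.003,0]],"turn":[[0,0,0],[0,0,0]]}'
python3 - <<'E'
from workcell import manip
print(manip.get_obs()["position"],manip.get_obs()["ft_force"])
E
```

```text
clock: 15.42
position: [0.5067, 0.1001, 0.0344]
ee_rot: [-0.697, -0.116, 0.117, 0.698]
ft_force: [-4.3, 2.8, 9.0]
grip_width: 0.001
[0.50672052 0.10011078 0.03436249] [-4.33665499  2.79110113  9.00884998]
```

```bash

python3 -m pendant '{"offset":[[0,0.0045,0],[0,0.0045,0]],"turn":[[0,0,0],[0,0,0]]}'
```

```text
clock: 15.68
position: [0.5067, 0.1001, 0.0342]
ee_rot: [-0.697, -0.116, 0.117, 0.698]
ft_force: [-5.0, 1.4, 13.5]
grip_width: 0.003
```

```bash

python3 -m pendant '{"offset":[[0,0.0032,0],[0,0.0032,0],[0,0.0032,0],[0,0.0032,0]],"turn":[[0,0,0],[0,0,0],[0,0,0],[0,0,0]]}'
```

```text
clock: 16.18
position: [0.5067, 0.1001, 0.0342]
ee_rot: [-0.697, -0.116, 0.117, 0.698]
ft_force: [-4.3, 1.6, 13.4]
grip_width: -0.002
```

```bash

python3 -m pendant '{"offset":[[0,0.0029,0],[0,0.0029,0],[0,0.0029,0],[0,0.0029,0],[0,0.0029,0],[0,0.0029,0]],"turn":[[0,0,0],[0,0,0],[0,0,0],[0,0,0],[0,0,0],[0,0,0]]}'
python3 -m pendant '{"offset":[[0,0.0029,0],[0,0.0029,0],[0,0.0029,0],[0,0.0029,0],[0,0.0029,0],[0,0.0029,0],[0,0.0029,0],[0,0.0029,0]],"turn":[[0,0,0],[0,0,0],[0,0,0],[0,0,0],[0,0,0],[0,0,0],[0,0,0],[0,0,0]]}'
python3 - <<'E'
from h import *
a,_=manip.camera("scene");b,_=manip.camera("top")
A=a[180:340,260:460];B=b[140:300,130:330]
cv2.imwrite("pics/c4.png",cv2.resize(np.hstack([A,B]),(800,320),interpolation=2)[...,::-1])
E
```

```text
clock: 16.92
position: [0.5067, 0.1001, 0.0342]
ee_rot: [0.698, 0.116, -0.117, -0.697]
ft_force: [-4.5, 1.7, 11.8]
grip_width: 0.001
clock: 17.92
position: [0.5067, 0.1001, 0.0343]
ee_rot: [0.698, 0.116, -0.117, -0.697]
ft_force: [-4.7, 1.5, 12.2]
grip_width: -0.005
```

View pics/c4.png

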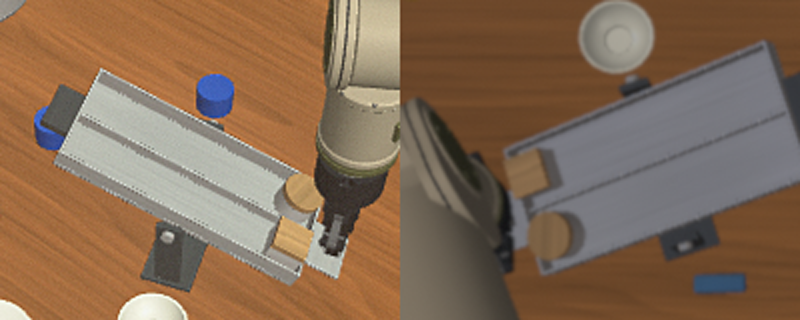

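Still landed at 12.2 N, with both tins against the end wall ((302,193) and (292,238)). The firm press has lasted about 2.4 s. Raising slowly at about 11 mm/s, in contact.

```bash

python3 -m pendant '{"offset":[[0,0.001,0],[0,-0.002,0.0],[0,-0.007,0.001],[0,-0.014,0.003],[0,-0.021,0.005],[0,-0.028,0.007],[0,-0.035,0.009],[0,-0.042,0.011],[0,-0.049,0.013],[0,-0.056,0.015],[0,-0.063,0.017],[0,-0.07,0.019]],"turn":[[0,0,0],[0,0,0],[0,0,0],[0,0,0],[0,0,0],[0,0,0],[0,0,0],[0,0,0],[0,0,0],[0,0,0],[0,0,0],[0,0,0]]}'
```

```text
clock: 19.52
position: [0.5054, 0.1037, 0.0483]
ee_rot: [0.698, 0.116, -0.117, -0.697]
ft_force: [-1.4, 1.8, 2.1]
grip_width: -0.001
```

```bash

python3 -m pendant '{"offset":[[0,-0.007,0.002],[0,-0.014,0.004],[0,-0.021,0.006],[0,-0.028,0.008],[0,-0.035,0.010],[0,-0.042,0.012],[0,-0.049,0.014],[0,-0.056,0.016],[0,-0.063,0.018],[0,-0.07,0.02],[0,-0.077,0.022],[0,-0.084,0.024]],"turn":[[0,0,0],[0,0,0],[0,0,0],[0,0,0],[0,0,0],[0,0,0],[0,0,0],[0,0,0],[0,0,0],[0,0,0],[0,0,0],[0,0,0]]}'
```

```text
clock: 21.02
position: [0.5041, 0.1082, 0.0653]
ee_rot: [0.698, 0.116, -0.117, -0.697]
ft_force: [0.8, -0.5, 1.9]
grip_width: 0.003
```

```bash

python3 -m pendant '{"offset":[[0,-0.007,0.001],[0,-0.014,0.002],[0,-0.021,0.003],[0,-0.028,0.004],[0,-0.035,0.005],[0,-0.042,0.006],[0,-0.049,0.007],[0,-0.056,0.008],[0,-0.063,0.008],[0,-0.07,0.008],[0,-0.077,0.008],[0,-0.084,0.008]],"turn":[[0,0,0],[0,0,0],[0,0,0],[0,0,0],[0,0,0],[0,0,0],[0,0,0],[0,0,0],[0,0,0],[0,0,0],[0,0,0],[0,0,0]]}'
```

```text
clock: 22.52
position: [0.5034, 0.1101, 0.0821]
ee_rot: [0.698, 0.116, -0.117, -0.697]
ft_force: [-0.7, 1.3, 1.3]
grip_width: -0.0
```

```bash

python3 -m pendant '{"offset":[[0,-0.005,0],[0,-0.01,0],[0,-0.015,0],[0,-0.02,0],[0,-0.025,0],[0,-0.03,0],[0,-0.034,0],[0,-0.038,0],[0,-0.042,0],[0,-0.046,0],[0,-0.05,0],[0,-0.053,0]],"turn":[[0,0,0],[0,0,0],[0,0,0],[0,0,0],[0,0,0],[0,0,0],[0,0,0],[0,0,0],[0,0,0],[0,0,0],[0,0,0],[0,0,0]]}'
python3 -m pendant '{"offset":[[0,-0.002,0],[0,-0.004,0],[0,-0.006,0],[0,-0.008,0],[0,-0.01,0],[0,-0.012,0],[0,-0.014,0],[0,-0.016,0]],"turn":[[0,0,0],[0,0,0],[0,0,0],[0,0,0],[0,0,0],[0,0,0],[0,0,0],[0,0,0]]}'
```

```text
clock: 24.02
position: [0.5035, 0.1101, 0.0928]
ee_rot: [0.698, 0.116, -0.117, -0.697]
ft_force: [-0.5, 0.4, 0.9]
grip_width: 0.001
clock: 25.02
position: [0.5034, 0.1099, 0.0959]
ee_rot: [0.698, 0.116, -0.117, -0.697]
ft_force: [0.1, 0.3, 0.6]
grip_width: 0.002
```

Tray is level and the load is down to noise. Lifting slowly away, then checking.

```bash

python3 -m pendant '{"offset":[[0,-0.004,0],[0,-0.008,0],[0,-0.014,0],[0,-0.03,0],[0,-0.1,0],[0,-0.2,0],[0,-0.35,0],[0,-0.5,0],[0,-0.6,0.1],[0,-0.6,0.3],[0,-0.6,0.5],[0,-0.6,0.5]],"turn":[[0,0,0],[0,0,0],[0,0,0],[0,0,0],[0,0,0],[0,0,0],[0,0,0],[0,0,0],[0,0,0],[0,0,0],[0,0,0],[0,0,0]]}'
python3 - <<'E'
from h import *; from go import *
a,_=manip.camera("scene");b,d=manip.camera("top");X=cloud("top",d)
A=a[180:340,260:460];B=b[140:300,130:330]
cv2.imwrite("pics/c5.png",cv2.resize(np.hstack([A,B]),(800,320),interpolation=2)[...,::-1])
s=(X-hinge)@u; w=(X-hinge)@np.array([-u[1],u[0],0])
for c in(-.034,.034):
  for s0 in(-.12,-.05,.05,.09):
    m=(abs(s-s0)<.01)&(abs(w-c)<.01);print(c,s0,np.median(X[m][:,2]).round(4))
m=(b[...,0]>b[...,2]*1.5)&(X[...,2]>.11)&(s>0)&(s<.16)&(abs(w)<.07)
for k in(m&(w>0),m&(w<0)):print("tin s,w,z",k.sum(),np.median(s[k]),np.median(w[k]),np.median(X[k][:,2]))
E
```

```text
clock: 26.52
position: [0.4698, 0.2081, 0.2176]
ee_rot: [0.697, 0.118, -0.118, -0.697]
ft_force: [0.0, -0.6, 0.3]
grip_width: 0.0
-0.034 -0.12 0.0946
-0.034 -0.05 0.0948
-0.034 0.05 0.0951
-0.034 0.09 0.0946
0.034 -0.12 0.0951
0.034 -0.05 0.0949
0.034 0.05 0.0951
0.034 0.09 0.0961
tin s,w,z 474 0.12062008914369216 0.033950453265772874 0.12949478463072228
tin s,w,z 431 0.12507269054821604 -0.03280956243416429 0.1290883667534759
```

View pics/c5.png

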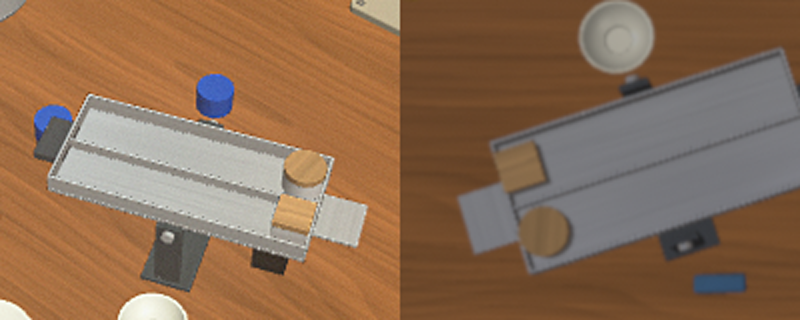

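The tray is level, with its floor at 0.095 along its whole length. The tins are at the end wall (s≈121 and 125 mm; flush would be 123 and 127), and the dish and rest have not moved. Handing in.

```bash
python3 -c "
from workcell import manip
print(manip.hand_in())"
```

```text
the job is handed in; nothing more can be done
None
```

I did the job as asked and handed it in at about 26.6 s of the 56 s allowed.

- **Slide and landing:** I pressed the tab down with the shut fingers. Both tins slid to the end wall, untouched, at roughly 0.23 rad, before the tray landed. I felt the landing at tip height 0.0345 m, about 0.35 rad.
- **Press:** I held the tray there for about 2.4 s. The vertical force read 13.5, 13.4, 11.8 and 12.2 N. With a sideways part of about 5 N, the most I read was about 14.5 N, but force is only reported at the end of each call.
- **Return:** I let the tray up at about 11 mm/s, and each force reading still showed contact until it was level.

**Last checks:**
- The tray floor measures 0.095 m high along its length, so it is level.
- The tin centres are within about 2 mm of flush with the end wall, which is camera accuracy.
- The dish and chopstick rest look unmoved in the before and after pictures.
- The stockpot was not in the final crops. The tool passed about 60 mm above its rim height and to one side, with no force felt.
- The arm is clear of everything, and none of these checks failed.

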